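# Rock the angle gauge to its red mark on the round-topped stud and hold it

### The arm

A 6-joint arm with a two-finger parallel gripper is mounted at the origin on the work surface. World frame = base frame: x ahead of the robot, y to its left, z up, the work surface at z = 0. Lengths are in m, angles in rad, forces in N, time in s.
With the tool pointing down it reaches from about 0.325 to 0.775 m from the base axis. Payload 9.3 kg.
Tool frame: the origin (TCP) lies at the very end of the fingers, on their centre line; the grasp point (between the pads) lies 19 mm behind it; z points along the fingers, y is the line along which they close (so a half turn about z gives the same grasp; the last joint's range is limited). The gripper opens to 85 mm and grips with 20 to 120 N. Pads are 22 mm wide; open, the fingers measure 114 mm over their backs; the gripper's body (76 mm by 85 mm) begins 54 mm behind the grasp point. The pads swing forward as they close: fully open they stand 13 mm farther back than shut.
Start: joints at [-1.355, 0.259, 0.021, 1.334, 0, 1.418], TCP at [0.198, -0.513, 0.231] pointing down, gripper open.
Joint ranges: [-3.04, 3.04], [-0.91, 1.82], [-1.04, 1.36], [-1.92, 1.95], [-1.52, 1.45], [-3.14, 3.14]. Speed limits (rad/s): [2.22, 2.22, 2.79, 3.14, 3.14, 3.14].

### API

Orientations are given as [roll, pitch, yaw] about the fixed x, y, z axes, in that order (R = Rz(yaw) Ry(pitch) Rx(roll)).
In Python, from bench import ctrl gives the robot as it stands. The module is installed in compiled form; this text tells all that it offers.
- The arm moves only by the tool arm_command, never from a script. Its argument "steps" is a list of rows, each a list of 5 numbers: the opening, from 0 (shut) to 1 (fully open), then the shift along the tool's x, y, z in m, then the turn about the tool's z in degrees. A call has 1 to 8 rows; each row shifts and turns the commanded pose from where the row before left it, along the tool's axes as they then stand; what a row does not reach is not made up. A row lasts 1/8 s, in which the tool goes at most 62.5 mm and 10.7 degrees, less where a joint would pass 70% of its speed; a pose out of reach is approached as far as the arm can. A call is refused whole if a number of a shift passes 0.0625 or a number of a turn 10.7, either way. A call with a gripper value outside its range is refused whole. The fingers move at their own pace and stop on an object; "squeeze" is the grip in N (left out, the last holds). Time passes only in rows, so rows that do not move let the fingers close. It gives the time, the measured TCP pose, the force, the opening and the grip force at its end, in the units of the state.
- ctrl.get_obs(): the state, without advancing time (a new reading comes with each control period).
- ctrl.read_camera(name): name is "scene" or "top"; returns a dict with "img" (480x640x3 uint8, red, green, blue), "fov_y" (degrees; the focal length in pixels is half the picture's height over the tangent of half this angle, whatever the lens; pixels are square), "cx", "cy" (the principal point, pixels), "extrinsics" (4x4, takes a point from world to camera coordinates). Camera axes: x right, y down, z forward; pixel columns grow to the right and rows downward; lengths in m; the calibration is good to about 2 mm. A picture is of the moment at which its call begins. There is no depth.
- ctrl.close_job(): hands the job in; it is judged then, once.
Trained networks look in a picture, given as the dict that the camera call returned (one of the last four; its "shot" number tells which), for a name from the list of things; names that differ only in an ending like _2 or _b are one class to them, and where a whole thing is asked for, a point or a joint stands for the part that bears it (a point fixed in the world has none). Each returns a list of dicts, best first, with "p" (0 to 1); they miss things now and then, are a little off and sometimes report something else, mostly with a low value. They report only what shows in the picture. A call takes as long as a camera call. They do not tell look-alikes from the thing itself.
- ctrl.outline_of(picture, thing): "pixels" (480x640 bool, what is visible of it) and "position" ([column, row] in pixels, amid what is visible of it).
The state is a dict: "clock": time; "joint_pos": joint angles; "dq": joint speeds; "tau": joint torques, N m; "ee_pos": TCP position; "tool_rot": TCP orientation; "contact_force": force on the tool from outside, world axes, zero at the start; "moment": the same for the moment, N m; "width": finger opening in m; "gripper_force": force on a finger pad.
Only numpy, scipy, OpenCV 4.12 (cv2) and the standard library are available. Lean on these libraries where they do the work, as an engineer would, in place of code of your own. Each camera call takes 0.05 s, during which the arm holds its last target. There are 200 camera calls.

### The job

Take the angle gauge by its wooden handle, slide it out of the open end of its storage channel and stand it upright across the crest of the round-topped stud on the joist offcut, its foot centred there and square across the crest. Then, keeping the foot on the crest with a light push, rock the gauge sideways until its swinging needle comes to rest on the red mark, and finish while still gripping it there, so that a partner can scribe the bevel; leave everything else on the table alone.

Things in the scene. Friction and masses are not known exactly. Their poses are not given: they have to be found in the camera images.
- gauge: Loose blue angle gauge, 0.27 to 0.45 kg. Origin: centre of the foot's underside, z up. Aluminium foot 30 (x) by 110 (y) by 10 mm; on it an upright round dial plate, 12 mm thick in x, radius 55, centre 66 mm up, white faces to +x and -x, both alike; on top a wooden handle 24 (x) by 26 (y) mm, z = 118 to 170 mm.
- gauge_handle (a point): Middle of the handle's grip, on the gauge's z axis, 150 mm above the foot's underside, 20 mm below the handle's top. Best gripped across y (fingers on its +y and -y sides), so that it cannot turn in the fingers.
- needle (a joint): Angle of the black needle in the gauge, rad, about the gauge's +x axis through the dial centre. It points up, a brass weight below, and settles vertical in the world within 2 s: 0 with the gauge upright. Positive: its tip leans to the gauge's -y side. Gauge tipped by a about its own -x (the foot's +y end goes down): the needle rests at +a.
- needle_tip (a point): Tip region of the needle, 48 mm from the dial centre, in the dial's mid-plane.
- mark (a joint): Angle of the red mark in the gauge, rad, same axis, zero and sense as the needle: 0.2 to 0.42, so it lies to the -y side of the dial's top. It does not move by itself. The needle is on the mark when both angles agree.
- mark_spot (a point): Middle of the red mark, 48 mm from the dial centre, in the dial's mid-plane. The mark is 7 mm wide along the rim (3.5 mm, about 0.07 rad, to either side).
- dock: Fixed wooden channel, 75 (x) by 140 (y) by 26 mm, origin centre of underside. The foot stands in it on a 4 mm floor, gauge y along dock y. Two lips (18 to 26 mm up, 19 mm apart) overhang the foot beside the dial: the gauge only comes out sliding along dock +y (-y end shut), clear after 130 mm. Play 2.5 mm to each side, 4 mm upward.
- stud: Fixed pine joist offcut 80 (x) by 120 (y) by 40 mm, origin centre of underside, a stud along x on top: 24 mm wide, 80 long, top half round of radius 12 about an axis 66 mm above the table, crest at 78. The foot goes across it, gauge x along stud x either way round. Let go, the gauge tips over; the foot meets the offcut only when tipped over 0.6 rad.
- stud_crest (a point): Middle of the stud's crest, 78 mm above the table; x along the stud. The gauge's foot centre belongs here.
- tealight_plain: Bystander: pale pine tea-light block 60 x 60 x 65 mm, origin centre of underside.
- tealight_stained: Bystander: orange stained tea-light block 60 x 60 x 100 mm, origin centre of underside.
- tin_blue: Bystander: blue paint tin, 72 mm across, 95 mm tall, origin centre of underside.
- stain_pot: Bystander: open orange stain pot, 80 mm across, 75 mm tall, origin centre of underside.
- brush: Bystander: paint brush lying flat beyond the stud, about 200 mm long, 20 mm high.
- sponge: Bystander: green sanding block 65 x 45 x 25 mm, origin centre of underside.
Things that resemble listed ones, but are neither listed nor needed, are in the scene too. Leave any purple look-alike of the stud alone.

How it is judged:
By the outcome, as a careful person would: the job done as asked, in the order asked, and still so for the second after the job is handed in, while the arm keeps its last pose, push and grip.
It also fails if it takes over 48 s, if anything falls off the work surface, if the arm or the gripper's body presses on something with over 40 N, if the wrist force passes 120 N, or if a joint passes its speed limit or range.

## Working session

There is one attempt and no reset: what is moved stays moved. The work goes in short steps, Python scripts to look and compute and a tool call to move; the robot and the scene stay as the last step left them, time stands still between calls to the robot, and variables do not carry over. Pictures are saved under pics/ and viewed, at most 10 in all, crops included, and the job is handed in when it is done.

Besides the shell and the picture viewer there is one more tool, called after ">>>" as name([rows], argument=value, ...), one row to a line, values as JSON. arm_command: Moves the arm, as the interface text tells. Its arguments: {"type":"object","properties":{"steps":{"type":"array","items":{"type":"array","items":{"type":"number"}}},"squeeze":{"type":"number"}},"required":["steps"]}

```bash
mkdir -p pics; cat > h.py <<'E'
import numpy as np, cv2
from bench import ctrl
def K(c):
    f=240/np.tan(np.radians(c['fov_y'])/2); return f
def proj(c,P):
    E=np.array(c['extrinsics']); q=E[:3,:3]@np.asarray(P,float)+E[:3,3]
    f=K(c); return np.array([c['cx']+f*q[0]/q[2], c['cy']+f*q[1]/q[2]])
def ray(c,px,z):
    E=np.array(c['extrinsics']); R=E[:3,:3]; o=-R.T@E[:3,3]; f=K(c)
    d=R.T@np.array([(px[0]-c['cx'])/f,(px[1]-c['cy'])/f,1]); return o+d*(z-o[2])/d[2]
def save(n,img): cv2.imwrite('pics/'+n+'.png',img[:,:,::-1])
E
python3 - <<'E'
from h import *
np.set_printoptions(precision=4,suppress=True)
o=ctrl.get_obs(); print({k:np.round(v,4) for k,v in o.items()})
for n in ('scene','top'):
    c=ctrl.read_camera(n); save(n,c['img']); print(n,c['fov_y'],c['cx'],c['cy'],c['extrinsics'])
    for t,z in (('gauge',.08),('gauge_handle',.15),('dock',.02),('stud',.04),('stud_crest',.078),('mark_spot',.1),('mark',.1),('needle',.1)):
        for d in ctrl.outline_of(c,t)[:3]:
            print(t,round(d['p'],2),np.round(d['position'],1),d['pixels'].sum(),ray(c,d['position'],z))
E
```

```text
{'clock': np.float64(0.0), 'joint_pos': array([-1.3546,  0.2592,  0.0208,  1.3337, -0.    ,  1.4182]), 'dq': array([ 0.0003,  0.0006, -0.0011, -0.0001, -0.0004, -0.0008]), 'tau': array([ -0.0013, -55.5635,  34.4529,   0.0137,  -0.0003,  -0.    ]), 'ee_pos': array([ 0.1982, -0.5127,  0.2307]), 'tool_rot': array([-3.1402, -0.0002,  0.3689]), 'contact_force': array([-0.4139,  0.1476,  0.5718]), 'moment': array([ 0.0369, -0.0249, -0.0191]), 'gripper_force': np.float64(0.0), 'width': np.float64(0.0859)}
scene 47.211878976252976 320.85248815443964 247.9742070105157 [[-0.5099  0.8602 -0.0014  0.292 ]
 [ 0.5582  0.3296 -0.7614 -0.2117]
 [-0.6545 -0.3891 -0.6483  1.8325]
 [ 0.      0.      0.      1.    ]]
gauge 0.88 [256.5 235.6] 1101 [ 0.5546 -0.215   0.08  ]
gauge_handle 0.7 [257.4 236.2] 1040 [ 0.6228 -0.1565  0.15  ]
dock 0.7 [256. 253.] 806 [ 0.5605 -0.2182  0.02  ]
stud 0.88 [351.7 244.5] 1320 [0.413  0.0056 0.04  ]
stud 0.6 [380.2 289.6] 1679 [0.5335 0.1525 0.04  ]
stud_crest 0.73 [352.2 244.4] 1291 [0.4525 0.0268 0.078 ]
stud_crest 0.56 [383.8 289. ] 1649 [0.563  0.1738 0.078 ]
stud_crest 0.22 [256.2 234.4] 1074 [ 0.5489 -0.2204  0.078 ]
mark_spot 0.53 [380.2 287.4] 1573 [0.5834 0.1722 0.1   ]
top 42.20569939523079 331.00910932769074 239.95225185056248 [[ 0.0235 -0.9997 -0.004  -0.0071]
 [-0.993  -0.0229 -0.116   0.5584]
 [ 0.1158  0.0067 -0.9932  1.7647]
 [ 0.      0.      0.      1.    ]]
gauge 0.76 [411.  242.6] 351 [ 0.5506 -0.2194  0.08  ]
gauge_handle 0.6 [410.3 242.5] 409 [ 0.5427 -0.2089  0.15  ]
dock 0.95 [405.5 248.5] 764 [ 0.5399 -0.2109  0.02  ]
stud 0.85 [284.  254.1] 1200 [0.5136 0.1398 0.04  ]
stud 0.55 [335.8 301.4] 1154 [ 0.3819 -0.0119  0.04  ]
stud_crest 0.89 [329.9 299.5] 1203 [0.3861 0.0047 0.078 ]
stud_crest 0.65 [281.3 251.2] 1266 [0.5181 0.1445 0.078 ]
mark_spot 0.51 [330.6 187.8] 569 [0.6979 0.01   0.1   ]
```

View pics/scene.png

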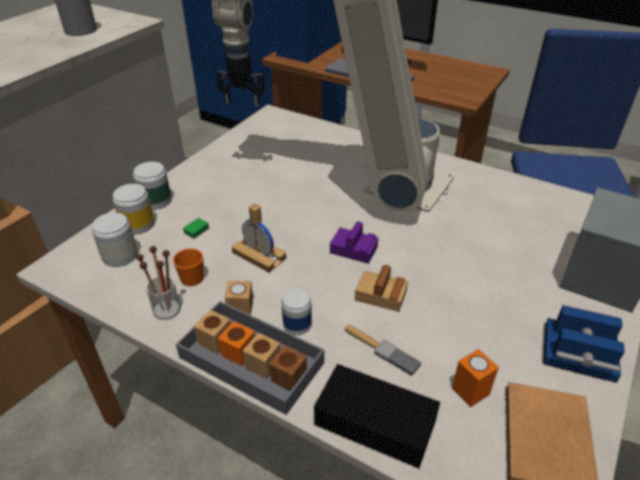

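View pics/top.png

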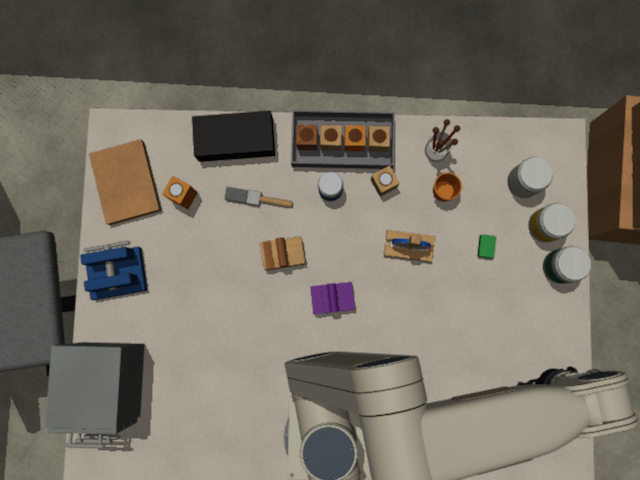

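The stud candidates are the pine one at scene (382,288) / top (283,253) and the purple one at scene (354,242) / top (333,298). The pine one fits; the purple one is the look-alike to leave alone. The gauge is at scene (257,238) / top (410,242). I'll confirm with an enlarged crop.

```bash
python3 - <<'E'
from h import *
s=cv2.imread('pics/scene.png');t=cv2.imread('pics/top.png')
def cr(im,x,y,w,h): return cv2.resize(im[y:y+h,x:x+w],(400,300),interpolation=cv2.INTER_CUBIC)
a=np.hstack([cr(s,217,197,80,80*3//4+0),cr(t,375,215,72,54)])
b=np.hstack([cr(s,340,255,80,60),cr(t,247,227,72,54)])
cv2.imwrite('pics/crop.png',np.vstack([a,b]))
E
```

```text
(no output)
```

View pics/crop.png

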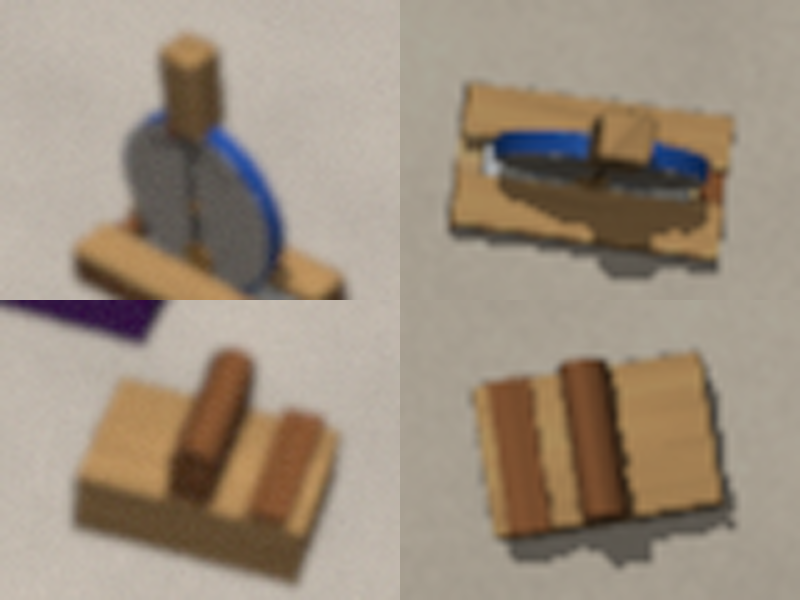

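The pine offcut with the dark half-round stud is the real one. The dock's open end is at world +y, where the foot shows at the left in the top view; the red-brown stop is at the -y end. Next I fit the poses by silhouette.

```bash
cat > fit.py <<'E'
from h import *
from scipy.optimize import minimize
def box(x0,x1,y0,y1,z0,z1): return np.array([[x,y,z] for x in(x0,x1) for y in(y0,y1) for z in(z0,z1)])
def disc(r,zc,hx,y=0,n=24):
    a=np.linspace(0,2*np.pi,n); return np.array([[s*hx,y+r*np.sin(t),zc+r*np.cos(t)] for s in(-1,1) for t in a])
def gauge(z0): return [box(-.015,.015,-.055,.055,z0,z0+.01),disc(.055,z0+.066,.006),box(-.012,.012,-.013,.013,z0+.118,z0+.17)]
DOCK=[box(-.0375,.0375,-.07,.07,0,.026)]
STUD=[box(-.04,.04,-.06,.06,0,.04),np.vstack([box(-.04,.04,-.012,.012,.04,.066),disc(.012,.066,.04)])]
S=4
def render(c,parts,p,box_):
    u0,v0,w,h=box_; m=np.zeros((h*S,w*S),np.uint8)
    cs,sn=np.cos(p[2]),np.sin(p[2])
    E=np.array(c['extrinsics']);f=K(c)
    for P in parts:
        W=np.c_[p[0]+cs*P[:,0]-sn*P[:,1],p[1]+sn*P[:,0]+cs*P[:,1],P[:,2]]
        q=W@E[:3,:3].T+E[:3,3]; uv=np.c_[c['cx']+f*q[:,0]/q[:,2]-u0,c['cy']+f*q[:,1]/q[:,2]-v0]
        hull=cv2.convexHull(((uv+.5)*S*16-8).astype(np.int32)); cv2.fillConvexPoly(m,hull,1,shift=4)
    return m
def fit(views,parts,p0):
    dat=[]
    for c,m in views:
        ys,xs=np.nonzero(m); b=(xs.min()-12,ys.min()-12,np.ptp(xs)+25,np.ptp(ys)+25)
        M=np.kron(m[b[1]:b[1]+b[3],b[0]:b[0]+b[2]].astype(np.uint8),np.ones((S,S),np.uint8)); dat.append((c,M,b))
    def cost(p,each=False):
        r=[]
        for c,M,b in dat:
            R=render(c,parts,p,b); r.append(1-(R&M).sum()/(R|M).sum())
        return r if each else sum(r)
    best=None
    for dy in(-.1,0,.1):
        q0=np.array(p0)+[0,0,dy]
        r=minimize(cost,q0,method='Nelder-Mead',options=dict(initial_simplex=np.vstack([q0]+[q0+np.eye(3)[i]*[.01,.01,.1][i] for i in range(3)]),xatol=1e-4,fatol=1e-4))
        if best is None or r.fun<best.fun: best=r
    return best.x,cost(best.x,True)
E
python3 - <<'E'
from fit import *
def pick(c,t,px):
    L=[d for d in ctrl.outline_of(c,t) if d['pixels'][px[1]-12:px[1]+13,px[0]-12:px[0]+13].any()]
    return L[0]['pixels'] if L else np.zeros((480,640),bool)
vs,vg,vsn={}, {}, {}
for n,ps,pg in (('scene',(381,289),(256,244)),('top',(284,253),(410,245))):
    c=ctrl.read_camera(n)
    vs[n]=(c,pick(c,'stud',ps)); g=pick(c,'gauge',pg);d=pick(c,'dock',pg);vg[n]=(c,g|d)
    print(n,vs[n][1].sum(),g.sum(),d.sum())
for k in (('scene',),('top',),('scene','top')):
    print(k,'stud',fit([vs[i] for i in k],STUD,[.52,.142,.05]))
    print(k,'dock',fit([vg[i] for i in k],DOCK+gauge(.004),[.55,-.215,-.1]))
import pickle; pickle.dump((vs,vg),open('m.pkl','wb'))
E
```

```text
scene 1642 1067 729
top 1241 440 857
('scene',) stud (array([0.51377815, 0.14601347, 0.21370636]), [np.float64(0.05255655860531416)])
('scene',) dock (array([ 0.5449597 , -0.22201636, -0.13552926]), [np.float64(0.07508122157244967)])
('top',) stud (array([0.51940277, 0.1442389 , 0.17460051]), [np.float64(0.029988636925053158)])
('top',) dock (array([ 0.55053583, -0.22194494, -0.10907507]), [np.float64(0.046942615239887076)])
('scene', 'top') stud (array([0.51840641, 0.1448586 , 0.17877843]), [np.float64(0.09691066159479544), np.float64(0.040833374281362134)])
('scene', 'top') dock (array([ 0.54995762, -0.22103445, -0.10558372]), [np.float64(0.11569178320022733), np.float64(0.05570117955439058)])
```

>>> arm_command([
  [1, 0.054, -0.018, 0, 0],
  [1, 0.054, -0.018, 0, 0],
  [1, 0.054, -0.018, 0, 0],
  [1, 0.054, -0.018, 0, 0],
  [1, 0.054, -0.018, 0, 0],
  [1, 0.054, -0.018, 0, 0],
  [1, 0.054, -0.018, 0, 0],
  [1, 0.054, -0.018, 0, 0],
], squeeze=30)

```text
clock: 2.3
ee_pos: [0.5507, -0.2216, 0.2314]
tool_rot: [3.141, -0.0, 0.369]
contact_force: [-0.1, -1.1, -0.9]
width: 0.0854
gripper_force: 0.0
```

>>> arm_command([
  [1, 0, 0, 0, -10.4],
  [1, 0, 0, 0, -10.4],
  [1, 0, 0, 0, -10.4],
  [1, 0, 0, 0, -10.4],
  [1, 0, 0, 0, -10.4],
  [1, 0, 0, 0, -10.4],
  [1, 0, 0, 0, 0],
  [1, 0, 0, 0, 0],
])

```text
clock: 3.3
ee_pos: [0.5493, -0.223, 0.2313]
tool_rot: [-3.142, 0.0, 1.454]
contact_force: [0.1, -0.9, -0.4]
width: 0.0857
gripper_force: 0.0
```

```bash
python3 - <<'E'
from h import *
o=ctrl.get_obs(); print({k:np.round(o[k],4) for k in('clock','joint_pos','ee_pos','tool_rot','contact_force','width')})
ims=[]
for n in('scene','top'):
    c=ctrl.read_camera(n); im=c['img'].copy()
    u,v=proj(c,o['ee_pos']); w=proj(c,[.549,-.222,.174]); print(n,u,v,w)
    x,y=int(w[0])-40,int(w[1])-30
    a=cv2.resize(im[y:y+60,x:x+80],(400,300),interpolation=cv2.INTER_CUBIC)
    for p,col in (((u,v),(255,0,0)),(w,(0,255,0))): cv2.circle(a,(int((p[0]-x+.5)*5),int((p[1]-y+.5)*5)),4,col,1)
    ims.append(a)
save('c2',np.hstack(ims))
E
```

```text
{'clock': np.float64(3.3), 'joint_pos': array([-0.5271,  0.3327,  0.1276,  1.3656, -0.    ,  1.1607]), 'ee_pos': array([ 0.5493, -0.223 ,  0.2313]), 'tool_rot': array([-3.1416,  0.    ,  1.4538]), 'contact_force': array([ 0.0744, -0.911 , -0.4063]), 'width': np.float64(0.0857)}
scene 250.63726801560705 187.74399861358768 [252.84124248 205.8963989 ]
top 419.69465652565617 236.54735606521672 [416.36117593 239.26747026]
```

View pics/c2.png

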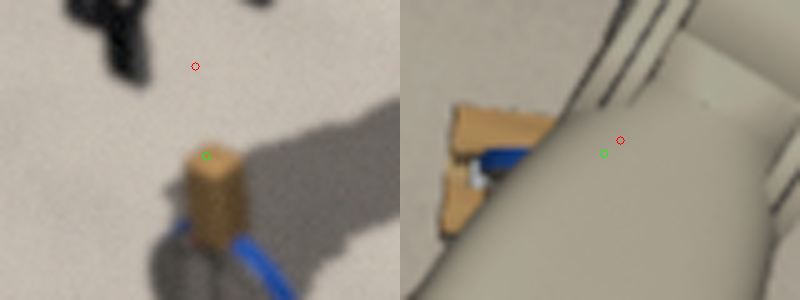

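The crop shows the handle top at about scene (255,205), right under the open fingers and roughly 5 mm further toward +y than predicted. I'll correct for that and go down.

>>> arm_command([
  [1, 0.004, -0.0025, 0.032, 0],
  [1, 0, 0, 0.032, 0],
  [1, 0, 0, 0.032, 0],
  [1, 0, 0, 0, 0],
])

```text
clock: 3.9
ee_pos: [0.5461, -0.2181, 0.1334]
tool_rot: [-3.138, -0.002, 1.456]
contact_force: [-0.3, 0.8, 0.5]
width: 0.0857
gripper_force: 0.0
```

```bash
python3 - <<'E'
from h import *
o=ctrl.get_obs(); print({k:np.round(o[k],4) for k in('clock','ee_pos','tool_rot','contact_force','width')})
c=ctrl.read_camera('scene'); im=c['img']; x,y=220,170
a=cv2.resize(im[y:y+90,x:x+90],(540,540),interpolation=cv2.INTER_CUBIC)
p=o['ee_pos']
for q,col in ((p,(255,0,0)),(p+[0,0,.039],(0,255,0)),(p+[.012,0,.039],(0,255,0)),(p+[-.012,0,.039],(0,255,0))):
    u=proj(c,q); cv2.circle(a,(int((u[0]-x+.5)*6),int((u[1]-y+.5)*6)),3,col,1)
save('c3',a)
E
```

```text
{'clock': np.float64(3.9), 'ee_pos': array([ 0.5461, -0.2181,  0.1334]), 'tool_rot': array([-3.1376e+00, -1.7000e-03,  1.4565e+00]), 'contact_force': array([-0.3155,  0.8094,  0.5016]), 'width': np.float64(0.0857)}
```

View pics/c3.png

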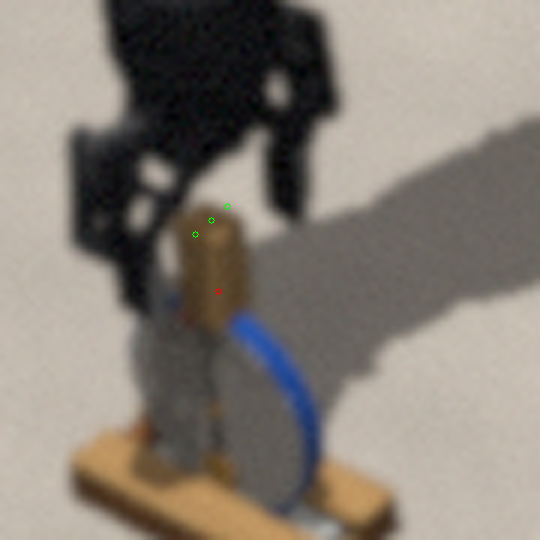

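The handle top, at crop (209,221), lies centred between the fingers. Closing now.

>>> arm_command([
  [0.5, 0, 0, 0, 0],
  [0.35, 0, 0, 0, 0],
  [0.2, 0, 0, 0, 0],
  [0.1, 0, 0, 0, 0],
  [0, 0, 0, 0, 0],
  [0, 0, 0, 0, 0],
], squeeze=30)

```text
clock: 4.7
ee_pos: [0.5477, -0.2189, 0.1359]
tool_rot: [3.14, 0.0, 1.458]
contact_force: [0.7, -0.4, 5.5]
width: 0.0234
gripper_force: 31.2
```

>>> arm_command([
  [0, 0, 0, -0.002, 0],
  [0, 0.01, 0, 0, 0],
  [0, 0.015, 0, 0, 0],
  [0, 0.015, 0, 0, 0],
])

```text
clock: 5.2
ee_pos: [0.5517, -0.1775, 0.137]
tool_rot: [-3.141, -0.0, 1.458]
contact_force: [-0.5, 0.5, -4.0]
width: 0.0238
gripper_force: 30.1
```

>>> arm_command([
  [0, 0.015, 0, 0, 0],
  [0, 0.015, 0, 0, 0],
  [0, 0.015, 0, 0, 0],
  [0, 0, 0, 0, 0],
])

```text
clock: 5.7
ee_pos: [0.557, -0.133, 0.1374]
tool_rot: [3.142, -0.0, 1.459]
contact_force: [-0.1, 0.0, -3.9]
width: 0.0233
gripper_force: 30.1
```

>>> arm_command([
  [0, 0.02, 0, 0, 0],
  [0, 0.02, 0, 0, 0],
  [0, 0.02, 0, 0, 0],
  [0, 0, 0, -0.02, 0],
  [0, 0, 0, -0.04, 0],
  [0, 0, 0, -0.04, 0],
  [0, 0, 0, -0.02, 0],
  [0, 0, 0, 0, 0],
])

```text
clock: 6.7
ee_pos: [0.5643, -0.0739, 0.2586]
tool_rot: [3.139, 0.0, 1.459]
contact_force: [-0.0, 0.3, -3.6]
width: 0.0235
gripper_force: 30.6
```

```bash
python3 - <<'E'
from fit import *
import pickle
o=ctrl.get_obs(); print({k:np.round(o[k],4) for k in('clock','joint_pos','ee_pos','tool_rot','contact_force','width')})
c=ctrl.read_camera('scene'); im=c['img']
p=o['ee_pos']; u=proj(c,p-[0,0,.05]); x,y=int(u[0])-40,int(u[1])-45
a=cv2.resize(im[y:y+80,x:x+80],(560,560),interpolation=cv2.INTER_CUBIC)
th=o['tool_rot'][2]-np.pi/2
# expected dial outline/foot overlay upright
zc=p[2]+.019-.15
R=np.array([[np.cos(th),-np.sin(th),0],[np.sin(th),np.cos(th),0],[0,0,1]])
for t in np.linspace(0,2*np.pi,30):
    q=p*[1,1,0]+[0,0,zc+.066]+R@[.006,.055*np.sin(t),.055*np.cos(t)]; v=proj(c,q); cv2.circle(a,(int((v[0]-x+.5)*7),int((v[1]-y+.5)*7)),2,(0,255,0),-1)
for t in ((.015,.055,0),(.015,-.055,0)):
    v=proj(c,p*[1,1,0]+[0,0,zc]+R@np.array(t)); cv2.circle(a,(int((v[0]-x+.5)*7),int((v[1]-y+.5)*7)),3,(255,0,255),-1)
save('c4',a)
for t in('mark_spot','needle_tip','mark','needle'):
  for d in ctrl.outline_of(c,t)[:2]: print(t,d['p'],d['position'],d['pixels'].sum())
E
```

```text
{'clock': np.float64(6.7), 'joint_pos': array([-2.7770e-01,  2.8390e-01,  1.2580e-01,  1.4097e+00,  1.0000e-04,
        1.4053e+00]), 'ee_pos': array([ 0.5643, -0.0739,  0.2586]), 'tool_rot': array([3.1387e+00, 4.0000e-04, 1.4585e+00]), 'contact_force': array([-0.0149,  0.3362, -3.5695]), 'width': np.float64(0.0235)}
mark_spot 0.63 [300.2, 224.4] 1522
needle_tip 0.42 [293.5, 232.3] 28
needle 0.61 [294.6, 235.6] 37
needle 0.33 [381.2, 288.0] 1640
```

View pics/c4.png

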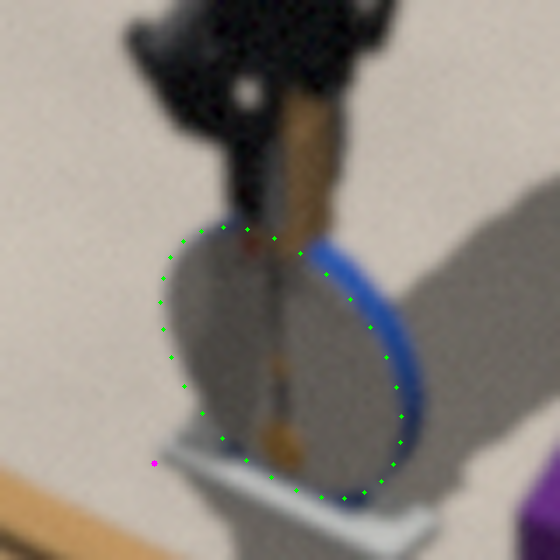

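The dial overlay fits within about 1.5 px. The needle hangs plumb, and the dark red mark at crop (253,242) is on the -y side, left of the needle tip (275,255). Next I refine the stud pose and estimate the mark angle.

```bash
python3 - <<'E'
from fit import *
np.set_printoptions(precision=4,suppress=True)
v={}
cams={}
for n,(u,w) in (('scene',(381,288)),('top',(284,253))):
    c=ctrl.read_camera(n); cams[n]=c
    im=cv2.cvtColor(cv2.imread('pics/%s.png'%n),cv2.COLOR_BGR2HSV); 
    m=((im[...,1]>70)&(im[...,0]<30)).astype(np.uint8)
    k,l=cv2.connectedComponents(m); lab=l[w,u]; M=l==lab
    M=cv2.morphologyEx(M.astype(np.uint8),cv2.MORPH_CLOSE,np.ones((5,5)))>0
    v[n]=(c,M); print(n,M.sum())
for k in (('scene',),('top',),('scene','top')): print(k,*fit([v[i] for i in k],STUD,[.517,.145,.18]))
# mark angle
o=ctrl.get_obs(); p=o['ee_pos']; th=o['tool_rot'][2]-np.pi/2
c=cams['scene']; R=np.array([[np.cos(th),-np.sin(th),0],[np.sin(th),np.cos(th),0],[0,0,1]])
E=np.array(c['extrinsics']);oc=-E[:3,:3].T@E[:3,3]
def onface(px):
    f=K(c); d=E[:3,:3].T@np.array([(px[0]-c['cx'])/f,(px[1]-c['cy'])/f,1]); n=R[:,0]; P0=p+n*.006
    return (R.T@(oc+d*(((P0-oc)@n)/(d@n))-p))[1:]
im=c['img'].astype(float); u=proj(c,p-[0,0,.05]); x0,y0=int(u[0])-40,int(u[1])-45
sub=im[y0+25:y0+45,x0+25:x0+50]
red=sub[...,0]-np.maximum(sub[...,1],sub[...,2]); red=red-np.median(red)
print(np.round(red[5:16]).astype(int))
g=sub[5:16].sum(2)/3; print(np.round(g).astype(int))
print('origin',x0+25,y0+30)
for n,px in (('mark',(x0+253/7-.5,y0+242/7-.5)),('hub',(x0+279/7-.5,y0+366/7-.5)),('wt',(x0+283/7-.5,y0+445/7-.5)),('tip',(x0+275/7-.5,y0+262/7-.5))): print(n,onface(px))
E
```

```text
scene 1574
top 1207
('scene',) [0.5138 0.1465 0.2247] [np.float64(0.07042618580368054)]
('top',) [0.5187 0.146  0.1769] [np.float64(0.03978462458869281)]
('scene', 'top') [0.5178 0.146  0.1806] [np.float64(0.09771490750816103), np.float64(0.04436045355082552)]
[[   4    6    5    7    5    2    2   -4  -11  -16   -8   -2   -3   -7
    -3    2    9   13   18   17   16   13   10    7    6]
 [   7    5    4    4    0   -1   -7  -17  -22  -18   -2    1   -3   -2
    -3    3   11   16   15   16   16   14    8    6    8]
 [   4    3    5    0   -4  -10  -17  -20  -18   -8    7    7    4   -1
     1    7   14   16   17   15   13    8    6    8    6]
 [   5    1    2   -5   -9  -11  -10   -6   -5    7   12   14    9    9
     7   11   18   18   16   11   -5  -18  -11    1    5]
 [   1    0   -2   -5   -1   -1   -1    0    1   13   20   22   12    9
     9   15   16   18   11  -17  -54  -70  -52  -25   -3]
 [   1    0   -5    1    0    2    0    1    1    8   17   22    9    8
     9   10   15   14    1  -48  -97 -114  -98  -64  -31]
 [   0    0   -2   -1    0    0   -1   -2    4    2    9   
[... 1150 characters left out ...]
  67  64  56  49  53  59  52  68  70  80
   86  95  93 103 118 135 158]
 [136 109  96  87  79  71  71  66  68  62  58  58  60  53  54  62  70  75
   86 100  98  97 103 113 135]
 [122  98  91  87  77  71  66  66  64  67  64  63  59  53  53  59  67  74
   85  95  99  99  96 101 114]
 [111  92  88  86  80  71  71  70  70  69  70  66  63  53  53  62  66  73
   83  91  95  94  90  93 100]
 [105  89  90  88  79  75  72  68  71  67  71  68  66  61  52  51  63  69
   81  90  88  84  86  90  88]
 [105  90  90  90  84  77  70  72  73  71  68  69  69  59  54  52  62  68
   77  81  87  84  83  88  92]]
origin 281 201
mark [-0.0099 -0.0172]
hub [-0.0002 -0.0673]
wt [ 0.0002 -0.1032]
tip [-0.0002 -0.0215]
```

>>> arm_command([
  [0, 0.0355, -0.0119, 0, 0],
  [0, 0.0355, -0.0119, 0, 0],
  [0, 0.0355, -0.0119, 0, 0],
  [0, 0.0355, -0.0119, 0, 0],
  [0, 0.0355, -0.0119, 0, 0],
  [0, 0.0355, -0.0119, 0, 0],
  [0, 0, 0, 0, -8.5],
  [0, 0, 0, 0, -8.5],
])

```text
clock: 8.05
ee_pos: [0.5164, 0.1456, 0.2569]
tool_rot: [-3.141, 0.0, 1.76]
contact_force: [0.0, -1.4, -4.2]
width: 0.0237
gripper_force: 30.7
```

>>> arm_command([
  [0, 0, 0, 0.01, 0],
  [0, 0, 0, 0.01, 0],
  [0, 0, 0, 0.01, 0],
  [0, 0, 0, 0, 0],
  [0, 0, 0, 0, 0],
  [0, 0, 0, 0, 0],
])

```text
clock: 8.8
ee_pos: [0.5169, 0.145, 0.2277]
tool_rot: [3.141, 0.0, 1.754]
contact_force: [0.5, 0.0, -3.8]
width: 0.0235
gripper_force: 30.7
```

```bash
cat > look.py <<'E'
from fit import *
def look(name,stud,s=6,w=100,h=100,fz=.132,tilt=0,img=None):
    o=ctrl.get_obs(); print({k:np.round(o[k],4) for k in('clock','ee_pos','tool_rot','contact_force','width','gripper_force')})
    c=ctrl.read_camera('scene'); p=o['ee_pos']; u=proj(c,[stud[0],stud[1],.11]); x,y=int(u[0])-w//2,int(u[1])-h//2
    a=cv2.resize(c['img'][y:y+h,x:x+w],(w*s,h*s),interpolation=cv2.INTER_CUBIC)
    def dot(P,col):
        v=proj(c,P); cv2.circle(a,(int((v[0]-x+.5)*s),int((v[1]-y+.5)*s)),2,col,-1)
    def Rz(t): return np.array([[np.cos(t),-np.sin(t),0],[np.sin(t),np.cos(t),0],[0,0,1]])
    R=Rz(stud[2])
    for q in [(.04,.06,.04),(.04,-.06,.04),(-.04,.06,.04),(-.04,-.06,.04),(.04,.06,0),(.04,-.06,0)]: dot(np.r_[stud[:2],0]+R@np.array(q),(0,255,0))
    for t in np.linspace(-.04,.04,5): dot(np.r_[stud[:2],.078]+R@[t,0,0],(0,255,255))
    th=o['tool_rot'][2]-np.pi/2; R=Rz(th)
    ca,sa=np.cos(tilt),np.sin(tilt); T=np.array([[1,0,0],[0,ca,sa],[0,-sa,ca]])
    G=p+[0,0,.019]
    for q in [(.015,.055,0),(.015,-.055,0),(.015,.055,.01),(.015,-.055,.01)]: dot(G+R@T@(np.array(q)-[0,0,fz+.019]),(255,0,255))
    for t in np.linspace(0,2*np.pi,16): dot(G+R@T@np.array([.006,.055*np.sin(t),.066+.055*np.cos(t)-fz-.019]),(255,255,0))
    save(name,a); print('crop',x,y,s); return c,o
E
python3 -c "
from look import *
look('c5',[.5175,.1458,.185])"
```

```text
{'clock': np.float64(8.8), 'ee_pos': array([0.5169, 0.145 , 0.2277]), 'tool_rot': array([3.1409e+00, 1.0000e-04, 1.7543e+00]), 'contact_force': array([ 0.5492,  0.0065, -3.79  ]), 'width': np.float64(0.0235), 'gripper_force': np.float64(30.6712)}
crop 332 214 6
```

View pics/c5.png

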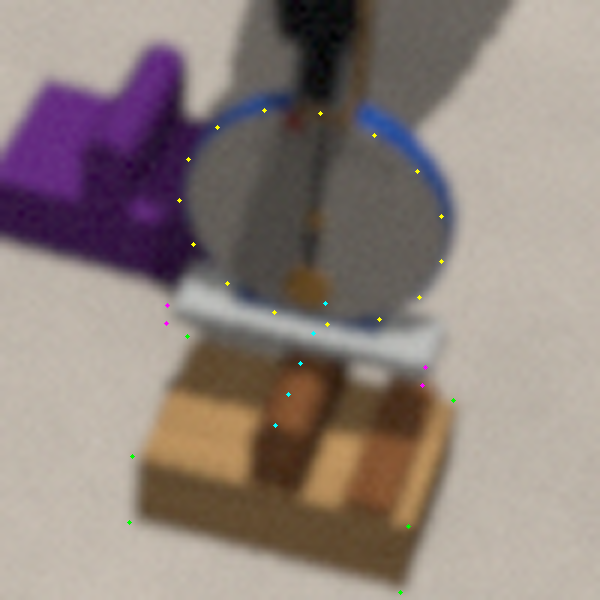

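```bash
cat > gfit.py <<'E'
from fit import *
import sys
def gpts(tilt,fz):
    out=[]
    ca,sa=np.cos(tilt),np.sin(tilt); T=np.array([[1,0,0],[0,ca,sa],[0,-sa,ca]])
    for P in gauge(0)[:2]: out.append((P-[0,0,.15])@T.T)   # about grip point
    return out
def proj_parts(c,parts,p,b,m):
    R=np.array([[np.cos(p[3]),-np.sin(p[3]),0],[np.sin(p[3]),np.cos(p[3]),0],[0,0,1]])
    E=np.array(c['extrinsics']);f=K(c)
    for P in parts:
        q=(P@R.T+p[:3])@E[:3,:3].T+E[:3,3]; uv=np.c_[c['cx']+f*q[:,0]/q[:,2]-b[0],c['cy']+f*q[:,1]/q[:,2]-b[1]]
        cv2.fillConvexPoly(m,cv2.convexHull(((uv+.5)*S*16-8).astype(np.int32)),1,shift=4)
    return m
def gaugefit(c,o,extra=None):
    d=ctrl.outline_of(c,'gauge')
    g=o['ee_pos']+[0,0,.019]; th=o['tool_rot'][2]-np.pi/2
    hub=proj(c,g-[0,0,.084]); 
    D=[x for x in d if np.hypot(*(np.array(x['position'])-hub))<25][0]
    m=D['pixels'].copy(); cut=int(proj(c,g-[0,0,.035])[1]); 
    b=(int(hub[0])-45,cut,90,80); M=np.kron(m[b[1]:b[1]+b[3],b[0]:b[0]+b[2]].astype(np.uint8),np.ones((S,S),np.uint8))
    def cost(v):
        R=proj_parts(c,gpts(v[3],0),[g[0],g[1]+v[0],g[2]+v[1],th+v[2]],b,np.zeros((b[3]*S,b[2]*S),np.uint8))
        return 1-(R&M).sum()/(R|M).sum()
    best=None
    for t0 in (-.1,0.05,.2,.35):
        q0=np.array([0,0,0,t0]); r=minimize(cost,q0,method='Nelder-Mead',options=dict(initial_simplex=np.vstack([q0]+[q0+np.diag([.004,.004,.06,.08])[i] for i in range(4)]),xatol=1e-4,fatol=1e-5,maxiter=500))
        if best is None or r.fun<best.fun: best=r
    return best.x,best.fun,D['p'],m
E
python3 - <<'E'
from gfit import *
np.set_printoptions(precision=4,suppress=True)
o=ctrl.get_obs()
for i in range(2):
    c=ctrl.read_camera('scene'); x,f,p,m=gaugefit(c,o); print('dy,dz,dyaw,tilt',x,f,p,m.sum())
im=c['img'].astype(int); x0,y0=332,214
# aluminium-like bright neutral pixels of foot
sub=im[y0+38:y0+66,x0+24:x0+78]; 
print((sub.sum(2)//3)[::1,::1].tolist().__str__().replace('], [','\n'))
E
```

```text
dy,dz,dyaw,tilt [-0.0009  0.003  -0.0464 -0.0275] 0.035362945297361725 0.76 1694
dy,dz,dyaw,tilt [-0.0012  0.0046 -0.096  -0.0227] 0.053185427192949164 0.94 1596
[[49, 46, 43, 40, 36, 34, 40, 50, 66, 84, 91, 95, 95, 94, 93, 89, 77, 74, 69, 72, 71, 71, 69, 73, 70, 70, 65, 55, 58, 77, 87, 95, 93, 93, 93, 95, 94, 92, 95, 94, 92, 93, 92, 94, 93, 94, 92, 94, 93, 90, 90, 116, 152, 175
50, 44, 38, 40, 33, 33, 36, 42, 61, 75, 87, 93, 93, 96, 91, 81, 76, 71, 74, 69, 72, 72, 72, 73, 71, 69, 64, 48, 54, 78, 89, 93, 94, 93, 94, 93, 95, 92, 96, 91, 92, 92, 94, 95, 92, 92, 91, 94, 92, 89, 94, 124, 156, 176
50, 45, 40, 35, 38, 37, 33, 38, 48, 66, 81, 92, 94, 94, 90, 82, 71, 73, 73, 73, 73, 68, 69, 69, 72, 71, 63, 48, 60, 75, 90, 96, 95, 93, 91, 94, 93, 91, 92, 95, 96, 93, 90, 92, 95, 95, 95, 92, 93, 93, 104, 137, 166, 178
44, 46, 38, 37, 34, 40, 31, 36, 43, 59, 72, 84, 92, 91, 86, 81, 72, 70, 72, 71, 74, 74, 72, 72, 73, 68, 60, 53, 62, 74, 90, 92, 91, 94, 97, 92, 94, 92, 92, 95, 95, 95, 93, 92, 94, 94, 90, 94, 92, 93, 112, 148, 171, 181
41, 43, 33, 37, 35, 38, 35, 41, 46, 54, 67, 81, 92, 88, 85, 77
[... 5023 characters left out ...]
, 180
182, 179, 173, 157, 128, 97, 82, 78, 73, 73, 75, 70, 72, 75, 71, 76, 73, 71, 75, 75, 69, 69, 71, 75, 80, 81, 88, 83, 73, 61, 46, 40, 36, 58, 85, 112, 124, 134, 139, 138, 114, 89, 75, 76, 83, 90, 109, 129, 152, 168, 177, 181, 179, 179
180, 177, 171, 148, 116, 97, 88, 80, 75, 74, 76, 72, 75, 74, 74, 73, 76, 72, 72, 73, 68, 67, 72, 79, 81, 88, 92, 87, 79, 64, 45, 40, 37, 57, 74, 85, 92, 101, 108, 106, 88, 66, 57, 59, 67, 75, 97, 112, 138, 161, 176, 179, 180, 178
183, 177, 167, 147, 126, 116, 106, 100, 91, 89, 86, 82, 76, 77, 77, 74, 78, 73, 71, 72, 69, 72, 76, 80, 89, 90, 89, 85, 79, 64, 49, 39, 43, 57, 69, 73, 77, 77, 77, 76, 64, 56, 48, 42, 54, 65, 77, 96, 123, 149, 168, 177, 175, 177]]
```

```bash
cat > efit.py <<'E'
from fit import *
from scipy.ndimage import map_coordinates, gaussian_filter
V=np.array([[x,y,z] for x in(-.04,.04) for y in(-.06,.06) for z in(0,.04)])
ED={'scene':[(5,7),(4,6),(7,3),(6,2),(1,3),(1,5),(4,5),(6,7)],'top':[(1,5),(5,7),(7,3),(3,1)]}
cs={}
for n in('scene','top'):
    c=ctrl.read_camera(n); im=cv2.imread('pics/%s.png'%n).astype(float)
    G=sum(np.hypot(gaussian_filter(im[...,k],1.0,(0,1)),gaussian_filter(im[...,k],1.0,(1,0)))for k in range(3)); cs[n]=(c,G)
def cost(p,names):
    t=0
    R=np.array([[np.cos(p[2]),-np.sin(p[2]),0],[np.sin(p[2]),np.cos(p[2]),0],[0,0,1]]); W=V@R.T+[p[0],p[1],0]
    for n in names:
        c,G=cs[n]; s=0
        for a,b in ED[n]:
            P=[proj(c,W[a]+(W[b]-W[a])*k) for k in np.linspace(.05,.95,25)]
            s+=map_coordinates(np.minimum(G,90),np.array([[q[1] for q in P],[q[0] for q in P]]),order=1).mean()
        t-=s/len(ED[n])
    return t
for names in(('scene',),('top',),('scene','top')):
    best=min((minimize(cost,[x,y,w],args=(names,),method='Nelder-Mead',options=dict(initial_simplex=[[x,y,w],[x+.004,y,w],[x,y+.004,w],[x,y,w+.05]])) for x in(.512,.517,.521) for y in(.143,.147,.150) for w in(.15,.2)),key=lambda r:r.fun)
    print(names,best.x,best.fun)
E
python3 efit.py
```

```text
('scene',) [0.51483198 0.14779681 0.19356141] -56.718966535765276
('top',) [0.52057773 0.14078038 0.17685447] -49.26449260155262
('scene', 'top') [0.51759567 0.14783318 0.2014364 ] -93.6801634906304
```

```bash
cat > avg.py <<'E'
from h import *
def avg(n):
    L=[]
    for i in range(n):
        ctrl.read_camera('scene'); o=ctrl.get_obs(); L.append(np.r_[o['contact_force'],o['moment'],o['ee_pos'],o['tool_rot'][2]])
    L=np.array(L); print(o['clock'],np.round(L.mean(0),4).tolist(),'sd',np.round(L.std(0),4).tolist())
if __name__=='__main__':
    import sys; avg(int(sys.argv[1]))
E
python3 avg.py 14; python3 - <<'E'
from h import *
c=ctrl.read_camera('top'); o=ctrl.get_obs(); p=o['ee_pos']
for q in ([0,.055,-.132],[0,-.055,-.132]):
    u=proj(c,p+q); print(u,c['img'][int(u[1])-3:int(u[1])+4:3,int(u[0])-3:int(u[0])+4:3].mean(2).astype(int).tolist())
E
```

```text
9.85 [0.1444, 0.1495, -3.9212, 0.0076, 0.0035, -0.0121, 0.5167, 0.1451, 0.2273, 1.7546] sd [0.4001, 0.4786, 0.4101, 0.0162, 0.0211, 0.0212, 0.0, 0.0, 0.0, 0.0]
[260.83650594 250.65048132] [[159, 154, 147], [158, 156, 151], [158, 158, 154]]
[300.32395928 251.55961836] [[45, 138, 68], [103, 89, 62], [73, 63, 60]]
```

>>> arm_command([
  [0, 0.001, 0, 0.008, 0],
  [0, 0, 0, 0.004, 0],
  [0, 0, 0, 0.001, 0],
  [0, 0, 0, 0.001, 0],
])

```text
clock: 10.4
ee_pos: [0.5165, 0.146, 0.2132]
tool_rot: [-3.142, -0.0, 1.755]
contact_force: [0.5, 0.3, -3.9]
width: 0.0236
gripper_force: 30.7
```

>>> arm_command([
  [0, 0, 0, 0.001, 0],
  [0, 0, 0, 0.001, 0],
])

```text
clock: 10.65
ee_pos: [0.5165, 0.146, 0.2113]
tool_rot: [3.141, 0.0, 1.755]
contact_force: [0.0, -0.2, -4.4]
width: 0.0236
gripper_force: 30.7
```

>>> arm_command([
  [0, 0, 0, 0.001, 0],
  [0, 0, 0, 0.0005, 0],
])

```text
clock: 10.9
ee_pos: [0.5165, 0.146, 0.2099]
tool_rot: [3.141, 0.0, 1.755]
contact_force: [-0.5, 0.1, 0.1]
width: 0.0235
gripper_force: 31.2
```

>>> arm_command([
  [0, 0, 0, 0.0005, 0],
  [0, 0, 0, 0.0005, 0],
  [0, 0, 0, 0, 0],
])

```text
clock: 11.28
ee_pos: [0.5166, 0.146, 0.2099]
tool_rot: [3.14, 0.0, 1.755]
contact_force: [-2.5, -0.8, 6.2]
width: 0.0238
gripper_force: 32.1
```

```bash
python3 avg.py 20
```

```text
12.275 [-2.4571, -0.5623, 7.0853, -0.1632, 0.8608, 0.0032, 0.5166, 0.146, 0.2098, 1.7546] sd [0.4766, 0.5791, 0.4333, 0.0209, 0.0224, 0.0331, 0.0, 0.0, 0.0, 0.0]
```

```bash
python3 - <<'E'
from h import *
o=ctrl.get_obs(); p=o['ee_pos'];th=o['tool_rot'][2]-np.pi/2
ex=np.array([np.cos(th),np.sin(th),0]);ey=np.array([-ex[1],ex[0],0]); F=p-[0,0,.132]
out=[]
for n,z in(('scene',12),('top',12)):
    c=ctrl.read_camera(n); u=proj(c,F); w,h=33,50
    if n=='scene': w,h=(66,50)
    else: w,h=(66,50)
    x,y=int(u[0])-w//2,int(u[1])-h//2
    s=400/w*1.0; s=6 if 0 else 800/ (2*w)
    a=cv2.resize(c['img'][y:y+h,x:x+w],None,fx=s,fy=s,interpolation=cv2.INTER_CUBIC)
    for q,col in [(F+ex*a_+ey*b_,(255,0,255)) for a_ in(-.015,.015) for b_ in(-.055,0,.055)]+[(F+ex*.04,(0,255,255)),(F-ex*.04,(0,255,255))]:
        v=proj(c,q); cv2.circle(a,(int((v[0]-x+.5)*s),int((v[1]-y+.5)*s)),1,col,-1)
    out.append(a)
hh=min(i.shape[0] for i in out); save('c6',np.hstack([i[:hh] for i in out])[:, :800])
E
```

```text
(no output)
```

View pics/c6.png

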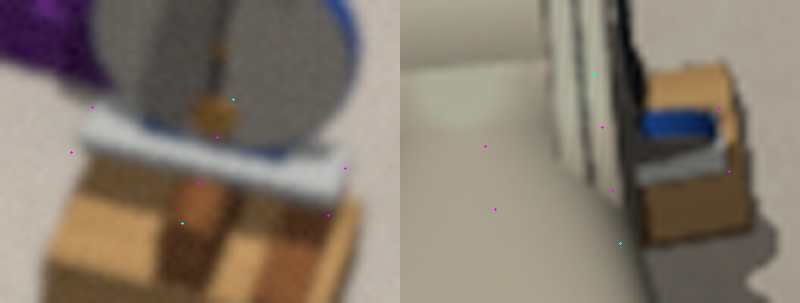

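```bash
python3 - <<'E'
from h import *
np.set_printoptions(precision=1,suppress=True)
o=ctrl.get_obs(); p=o['ee_pos']; th=.19
ex=np.array([np.cos(th),np.sin(th),0]);ey=np.array([-ex[1],ex[0],0]); F=p-[0,0,.132]
c=ctrl.read_camera('top'); im=c['img'].astype(int)
fe=proj(c,F+ey*.055+[0,0,.01]); be=proj(c,F+ey*.06-[0,0,.038]); print('top foot end',fe,'base edge if centred',be)
for r in range(int(be[1])-9,int(be[1])+10,3): print(r,im[r,int(be[0])-9:int(be[0])+9].tolist().__str__().replace(' ',''))
c=ctrl.read_camera('scene'); im=c['img'].astype(int)
for lx in(.02,.03,.038):
    B=F+ex*lx; L=[proj(c,B+ey*.012*np.sin(t)+[0,0,-.012+.012*np.cos(t)]) for t in np.linspace(-1.57,1.57,13)]
    r=int(round(proj(c,B)[1]))
    print('lx',lx,'crest',proj(c,B),'left',min(L,key=lambda q:q[0]),'right base',proj(c,B+ey*.012-[0,0,.038]))
    x=int(proj(c,B)[0]); print(r,x-9,(im[r,x-9:x+14,0]-im[r,x-9:x+14,2]).tolist(),im[r,x-9:x+14].sum(1).tolist())
E
```

```text
top foot end [261.  254.6] base edge if centred [261.2 256.5]
247 [[164,157,139],[166,158,140],[168,161,142],[168,161,143],[168,162,144],[168,162,144],[167,161,143],[166,160,142],[165,157,139],[163,155,138],[160,153,136],[158,150,133],[156,149,132],[154,146,130],[145,139,123],[142,135,119],[143,135,120],[139,132,117]]
250 [[165,157,139],[166,159,140],[167,159,141],[167,159,141],[167,159,141],[168,160,142],[168,160,142],[167,159,141],[166,158,140],[164,157,139],[163,155,137],[161,153,136],[159,152,135],[157,150,133],[155,148,131],[152,145,128],[148,141,125],[145,139,123]]
253 [[166,158,140],[167,159,141],[168,160,141],[168,160,142],[168,159,142],[168,160,143],[168,160,142],[167,159,141],[167,159,142],[167,159,140],[166,158,140],[164,156,139],[163,155,137],[161,153,136],[159,151,134],[158,150,133],[155,148,130],[152,145,128]]
256 [[168,159,141],[168,160,142],[168,160,143],[168,161,142],[168,160,142],[168,160,143],[167,160,142],[168,160,142],[168,160,142],[167,160,142],[167,160,141],[165,158,139],[165,157,139],[164,156,139],[162,155,137],[161,153,136],[159,152,134],[157,150,133]]
259 [[
[... 935 characters left out ...]
, 11] [218, 233, 218, 223, 221, 217, 215, 207, 228, 252, 257, 271, 267, 251, 223, 190, 164, 173, 204, 244, 262, 274, 293]
lx 0.03 crest [378.7 281.7] left [373.8 284.1] right base [382.3 293.7]
282 369 [73, 68, 65, 60, 58, 54, 55, 61, 70, 77, 80, 85, 85, 81, 72, 60, 47, 40, 38, 41, 48, 47, 48] [335, 312, 287, 276, 266, 250, 223, 220, 228, 257, 274, 275, 275, 257, 237, 193, 159, 126, 143, 198, 210, 220, 214]
lx 0.038 crest [377.9 283.8] left [372.9 286.2] right base [381.5 295.8]
284 368 [89, 90, 89, 87, 86, 82, 70, 62, 60, 64, 68, 77, 83, 79, 74, 64, 50, 41, 38, 45, 50, 48, 51] [418, 416, 414, 406, 405, 369, 305, 227, 201, 198, 240, 252, 256, 252, 235, 206, 160, 131, 150, 175, 215, 221, 229]
```

```bash
python3 - <<'E'
from h import *
np.set_printoptions(precision=2,suppress=True)
o=ctrl.get_obs(); p=o['ee_pos']; th=.187
ex=np.array([np.cos(th),np.sin(th),0]);ey=np.array([-ex[1],ex[0],0]); F=p-[0,0,.132]
c=ctrl.read_camera('scene'); im=c['img'].astype(float)
H=proj(c,F+[0,0,.066]+ex*.007); print('hub pred',H,'dial edges pred -y/+y at hub height (front face)',proj(c,F+[0,0,.066]+ex*.006-ey*.055),proj(c,F+[0,0,.066]+ex*.006+ey*.055))
x,y=int(H[0])-5,int(H[1])-6; s=im[y:y+13,x:x+11]; w=np.clip(s[...,0]-s[...,2]-30,0,None)
yy,xx=np.mgrid[y:y+13,x:x+11]; print('hub meas',(w*xx).sum()/w.sum(),(w*yy).sum()/w.sum(),w.max())
W=proj(c,F+[0,0,.03]+ex*.007); print('weight px pred z=.03',W)
x,y=int(W[0])-9,int(W[1])-9; s=im[y:y+19,x:x+19]; w=np.clip(s[...,0]-s[...,2]-35,0,None); w[14:]=0
yy,xx=np.mgrid[y:y+19,x:x+19]; print('weight meas',(w*xx).sum()/w.sum(),(w*yy).sum()/w.sum())
c=ctrl.read_camera('top'); im=c['img'].astype(int)
for lx in(-.03,-.02,.02,.03):
    b=proj(c,F+ex*lx-ey*.06-[0,0,.038]); r=int(round(b[1])); x=int(b[0])-6
    print('base -y edge pred',b,'row',r,x,(im[r,x:x+13,0]-im[r,x:x+13,2]).tolist(),im[r,x:x+13].sum(1).tolist())
b=proj(c,F-ey*.055+[0,0,.01]); r=int(round(b[1])); x=int(b[0])-6
for rr in range(r-5,r+4): print('foot -y end pred',b,'row',rr,x,im[rr,x:x+13].sum(1).tolist())
E
```

```text
hub pred [383.02 256.  ] dial edges pred -y/+y at hub height (front face) [361.51 250.76] [405.22 260.85]
hub meas 384.0 256.0 5.0
weight px pred z=.03 [381.98 266.91]
weight meas 382.97042253521124 266.5661971830986
base -y edge pred [304.14 259.9 ] row 260 298 [43, 43, 44, 44, 45, 44, 33, 13, 19, 22, 22, 23, 22] [195, 196, 195, 195, 196, 198, 171, 206, 382, 468, 468, 466, 468]
base -y edge pred [303.59 256.47] row 256 297 [45, 44, 45, 45, 45, 45, 42, 23, 18, 22, 22, 21, 22] [199, 201, 200, 199, 199, 199, 192, 222, 377, 465, 475, 480, 474]
base -y edge pred [301.4 242.8] row 243 295 [44, 53, 57, 57, 70, 79, 63, 20, 16, 20, 23, 23, 22] [324, 324, 313, 325, 358, 372, 294, 211, 320, 423, 473, 476, 474]
base -y edge pred [300.85 239.4 ] row 239 294 [80, 81, 81, 82, 82, 82, 78, 53, 20, 23, 22, 22, 22] [371, 372, 372, 376, 374, 376, 375, 314, 378, 473, 471, 467, 468]
foot -y end pred [299.88 248.19] row 243 293 [332, 326, 324, 324, 313, 325, 358, 372, 294, 211, 320, 423, 473]
foot -y end pred [299.88 248.19] row 244 293 [219, 206, 203, 209, 198, 255, 310, 335, 303, 226, 249, 383, 471]
foot -y end pred [299.88 248.19] row 245 293 [166, 155, 143, 130, 112, 184, 247, 312, 337, 262, 231, 382, 472]
foot -y end pred [299.88 248.19] row 246 293 [164, 154, 142, 130, 110, 117, 240, 339, 363, 285, 216, 378, 470]
foot -y end pred [299.88 248.19] row 247 293 [161, 150, 133, 124, 110, 83, 265, 367, 372, 287, 207, 383, 471]
foot -y end pred [299.88 248.19] row 248 293 [183, 171, 162, 154, 131, 103, 278, 377, 377, 289, 205, 378, 464]
foot -y end pred [299.88 248.19] row 249 293 [160, 157, 154, 151, 139, 191, 364, 390, 298, 239, 218, 380, 462]
foot -y end pred [299.88 248.19] row 250 293 [137, 140, 167, 188, 222, 277, 362, 324, 191, 202, 224, 314, 424]
foot -y end pred [299.88 248.19] row 251 293 [205, 237, 264, 275, 292, 310, 311, 250, 175, 201, 205, 232, 386]
```

Top and scene measurements agree that the crest is centred under the foot to about 2 mm. Next I relax the grip to 20 N and rock toward gauge +y, so the mark comes up to the needle.

>>> arm_command([
  [0, 0, 0, 0, 0],
  [0, 0.0038, 0, 0.0, 0],
  [0, 0.0038, 0, 0.0002, 0],
  [0, 0.0038, 0, 0.0002, 0],
  [0, 0.0038, 0, 0.0003, 0],
  [0, 0, 0, 0, 0],
], squeeze=20)

```text
clock: 13.32
ee_pos: [0.5139, 0.1608, 0.209]
tool_rot: [3.14, 0.001, 1.755]
contact_force: [-2.1, -2.6, 5.5]
width: 0.0233
gripper_force: 31.8
```

```bash
cat > rock.py <<'E'
from gfit import *
np.set_printoptions(precision=4,suppress=True)
o=ctrl.get_obs(); a0=[]
for i in range(3):
    c=ctrl.read_camera('scene'); x,f,p,m=gaugefit(c,o); print('dy,dz,dyaw,tilt',x,round(f,3))
from avg import avg; avg(6)
E
python3 rock.py
```

```text
dy,dz,dyaw,tilt [-0.0042  0.0045 -0.0712  0.0576] 0.035
dy,dz,dyaw,tilt [-0.0006  0.0034 -0.0245  0.0803] 0.035
dy,dz,dyaw,tilt [-0.0009  0.0036 -0.0416  0.0783] 0.046
13.925 [-1.4158, -1.0519, 5.5764, -0.522, 0.5319, -0.0277, 0.5139, 0.1608, 0.209, 1.7545] sd [0.3879, 0.6756, 0.4349, 0.0206, 0.0223, 0.0177, 0.0, 0.0, 0.0, 0.0]
```

It pivots in the pads as planned, tilting about 0.1. Continuing.

>>> arm_command([
  [0, 0.0038, 0, 0.0004, 0],
  [0, 0.0038, 0, 0.0005, 0],
  [0, 0.0038, 0, 0.0005, 0],
  [0, 0.0038, 0, 0.0006, 0],
  [0, 0, 0, 0, 0],
])

```text
clock: 14.55
ee_pos: [0.5111, 0.1761, 0.2066]
tool_rot: [3.141, 0.0, 1.755]
contact_force: [-1.3, -1.2, 5.5]
width: 0.0235
gripper_force: 31.8
```

```bash
python3 rock.py; cat > mk.py <<'E'
from h import *
def mark(n=8,L=.151,verbose=True):
    """mean image -> angles on the dial's front face of mark and needle about the hub, world-vertical zero"""
    o=ctrl.get_obs(); S=0
    for i in range(n): c=ctrl.read_camera('scene'); S=S+c['img'].astype(float)
    return c,o,S/n
E
python3 - <<'E'
from mk import *
c,o,im=mark()
np.save('mean.npy',im)
a=.2; th=o['tool_rot'][2]-np.pi/2; ey=np.array([-np.sin(th),np.cos(th),0]); p=o['ee_pos']+[0,0,.019]
hub=p-.085*(np.array([0,0,np.cos(a)])+ey*np.sin(a)); u=proj(c,hub); print('hub',u,o['clock'])
x,y=int(u[0])-26,int(u[1])-32; s=11
A=cv2.resize(im[y:y+52,x:x+60].astype(np.uint8),None,fx=s,fy=s,interpolation=cv2.INTER_CUBIC); save('c7',A); print('crop',x,y,s)
E
```

```text
dy,dz,dyaw,tilt [-0.005   0.0054 -0.0258  0.152 ] 0.045
dy,dz,dyaw,tilt [-0.0042  0.005  -0.0308  0.1628] 0.045
dy,dz,dyaw,tilt [-0.0029  0.0052 -0.0571  0.1647] 0.04
15.15 [-2.1065, -0.8241, 5.4572, -0.4895, 0.4705, -0.044, 0.5111, 0.176, 0.2066, 1.7546] sd [0.3992, 0.4747, 0.3291, 0.0132, 0.0178, 0.0276, 0.0, 0.0, 0.0, 0.0]
hub [389.10975031 255.9751268 ] 15.15
crop 363 223 11
```

View pics/c7.png

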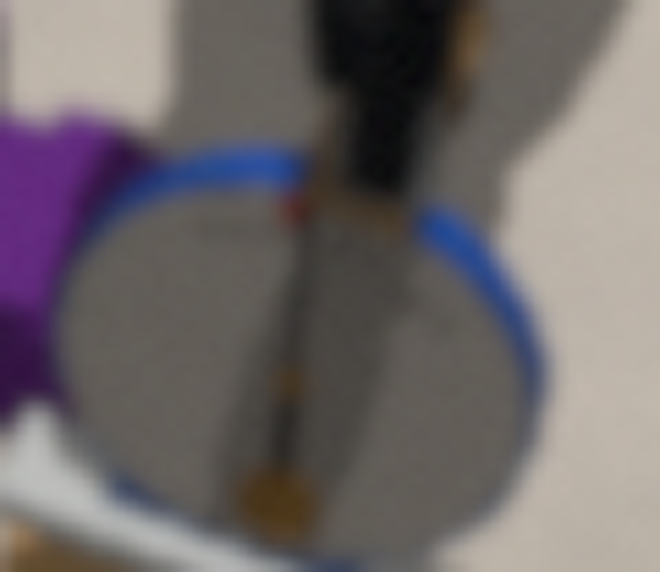

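The red mark is at crop (295,207); the needle line (weight (280,505), hub (290,383)) reaches about x=310 at that row. So there is some tilt still to go; I'll compute how much.

```bash
cat > ang.py <<'E'
from mk import *
def angles(im,c,o,a,bias=(1.0,0)):
    th=o['tool_rot'][2]-np.pi/2; ex=np.array([np.cos(th),np.sin(th),0]); ey=np.array([-ex[1],ex[0],0])
    E=np.array(c['extrinsics']);R=E[:3,:3];oc=-R.T@E[:3,3];f=K(c)
    p=o['ee_pos']+[0,0,.019]; hub=p-.085*(np.array([0,0,np.cos(a)])+ey*np.sin(a)); P0=hub+ex*.006
    def face(px):
        d=R.T@np.array([(px[0]-bias[0]-c['cx'])/f,(px[1]-bias[1]-c['cy'])/f,1]); q=oc+d*(((P0-oc)@ex)/(d@ex))-P0
        return np.array([q@ey,q[2]])
    u=proj(c,P0); y0,y1,x0,x1=int(u[1])-26,int(u[1])+20,int(u[0])-22,int(u[0])+22
    yy,xx=np.mgrid[y0:y1,x0:x1]; s=im[y0:y1,x0:x1]
    FY=np.array([[face((X,Y)) for X in range(x0,x1)] for Y in range(y0,y1)]); rad=np.hypot(FY[...,0],FY[...,1])
    red=np.clip(s[...,0]-1.0*s[...,1]-18,0,None)*(s[...,1]<s[...,2]+14)*(rad>.038)*(rad<.058)*(FY[...,1]>.02)
    m=np.array([(red*xx).sum(),(red*yy).sum()])/red.sum()
    # brass weight and hub
    br=np.clip(s[...,0]-s[...,2]-28,0,None)
    wm=br*(FY[...,1]<-.02)*(rad<.046); hm=br*(rad<.009)
    w=np.array([(wm*xx).sum(),(wm*yy).sum()])/wm.sum(); h=np.array([(hm*xx).sum(),(hm*yy).sum()])/hm.sum()
    # needle: dark ridge line between hub and tip, rows with FY z .012...036
    pts=[]
    for r in range(s.shape[0]):
        k=(FY[r,:,1]>.012)&(FY[r,:,1]<.038)&(abs(FY[r,:,0])<.012)
        if k.sum()<5: continue
        g=s[r,:].sum(1)[k]; X=xx[r,k]; wgt=np.clip(np.median(g)-g-8,0,None)
        if wgt.sum()>0: pts.append(face(((wgt*X).sum()/wgt.sum(),y0+r)))
    pts=np.array(pts)
    fm,fw,fh=face(m),face(w),face(h)
    print('mark px',m,'n',(red>0).sum(),'face',fm,'weight',fw,'hub',fh)
    k=np.polyfit(pts[:,1],pts[:,0],1); print('needle slope',k,'pts',len(pts))
    print('mark angle from hub->vertical', np.arctan2(-(fm-fh)[0],(fm-fh)[1]),'needle weight-hub',np.arctan2(-(fh-fw)[0],(fh-fw)[1]))
if __name__=='__main__':
    np.set_printoptions(precision=4,suppress=True)
    import sys; c,o,im=mark(8); np.save('mean.npy',im); angles(im,c,o,float(sys.argv[1])); print(o['clock'],o['ee_pos'],o['contact_force'])
E
python3 ang.py .19
```

```text
mark px [389.2754 241.5016] n 6 face [-0.0053  0.0495] weight [-0.0019 -0.0363] hub [-0.0021  0.0003]
needle slope [-0.0013 -0.0012] pts 9
mark angle from hub->vertical 0.06633208785947016 needle weight-hub 0.004150460015206441
15.55 [0.5111 0.176  0.2066] [-1.4916 -1.1544  4.6792]
```

>>> arm_command([
  [0, 0.0033, 0, 0.0007, 0],
  [0, 0.0033, 0, 0.0007, 0],
  [0, 0.0032, 0, 0.0007, 0],
  [0, 0, 0, 0, 0],
  [0, 0, 0, 0, 0],
  [0, 0, 0, 0, 0],
  [0, 0, 0, 0, 0],
  [0, 0, 0, 0, 0],
])

```text
clock: 16.95
ee_pos: [0.5093, 0.1858, 0.2044]
tool_rot: [3.141, -0.0, 1.755]
contact_force: [-1.3, -0.2, 5.7]
width: 0.0232
gripper_force: 31.7
```

>>> arm_command([
  [0, 0, 0, 0, 0],
  [0, 0, 0, 0, 0],
  [0, 0, 0, 0, 0],
  [0, 0, 0, 0, 0],
  [0, 0, 0, 0, 0],
  [0, 0, 0, 0, 0],
  [0, 0, 0, 0, 0],
  [0, 0, 0, 0, 0],
])

```text
clock: 17.95
ee_pos: [0.5093, 0.1858, 0.2044]
tool_rot: [3.141, -0.0, 1.755]
contact_force: [-0.7, -0.1, 5.7]
width: 0.0239
gripper_force: 31.7
```

```bash
python3 ang.py .26; python3 rock.py; python3 - <<'E'
from h import *
im=np.load('mean.npy'); x,y,s=363,220,11
save('c8',cv2.resize(im[y:y+52,x:x+66].astype(np.uint8),None,fx=s,fy=s,interpolation=cv2.INTER_CUBIC))
E
```

```text
mark px [392.5749 242.4067] n 7 face [-0.0013  0.05  ] weight [-0.0019 -0.0359] hub [-0.0011  0.0006]
needle slope [ 0.2936 -0.0058] pts 8
mark angle from hub->vertical 0.004499883134217508 needle weight-hub -0.022579293487338517
17.95 [0.5093 0.1858 0.2044] [-0.7097 -0.0932  5.7368]
dy,dz,dyaw,tilt [-0.003   0.0034 -0.0128  0.2397] 0.033
dy,dz,dyaw,tilt [-0.0031  0.0038 -0.0137  0.2383] 0.028
dy,dz,dyaw,tilt [-0.0046  0.0032 -0.0535  0.2266] 0.049
18.95 [-1.69, -0.3799, 5.8275, -0.4419, 0.4329, -0.0646, 0.5093, 0.1858, 0.2044, 1.7547] sd [0.4543, 0.7482, 0.1903, 0.0136, 0.0286, 0.0266, 0.0, 0.0, 0.0, 0.0]
```

View pics/c8.png

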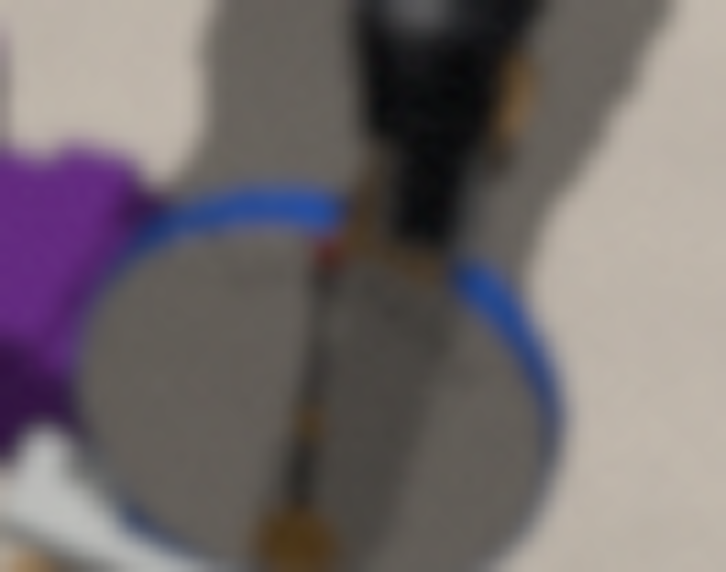

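The needle line, from weight (297,540) through hub (311,422), runs to x≈325–331 at the mark, which sits at (328,252). So the needle is on the mark to about 0.02 rad, with a steady light push.

```bash
python3 -c "
from bench import ctrl
print(ctrl.close_job())"
```

```text
the job is handed in; nothing more can be done
None
```

I handed the job in with the gauge still gripped on the pine stud's crest, rocked about 0.26 rad under a push of about 6 N, the needle within about 0.02 rad of the red mark and the foot centred to about 2 mm by camera before rocking; I gripped across the handle's x faces, not y as advised, because the tool cannot tilt and the gauge had to pivot in the fingers.

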